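# Hold a spring clip gaping around the edge of a desk card

### The job

Squeeze the handles of the spring clip so that its jaws gape wide, lift it off the desk, and bring it around the free upright end edge of the display card (the end that sticks out of its stand), then move it on gently until you feel the card's edge meet the back of the clip. Finish while holding it there: clip level and clear of the desk, in line with the card, squeezed wide open with the card about midway between the jaws and its edge still lightly pressed against the clip's back, so that a colleague can slip a note in beside the card. Do not shove or tip the stand, and leave the stapler, note block and mug where they are.

Things in the scene. Friction and masses are not known exactly. Their poses are not given: they have to be found in the camera images.
- clip: Steel spring clip lying on its side, 100 g, 30 mm tall as it lies, pivots upright. Origin: on its underside midway between the pivots; x points out of the jaws, z up, y to the left lever. Jaws reach to x = 39 mm, lips 1 mm apart at rest, 27 mm when squeezed. Two flat handles with dark rubber grips reach back to x = -48 mm at rest, splayed 20 degrees each, about 55 mm over their far ends.
- clip_grip (a point): where to pinch the handles across y: between them, 32 mm behind the clip's origin, 15 mm above its underside; about 46 mm across at rest, 26 mm squeezed. Takes 4 N to start and 8 N fully; 18 to 25 N holds it firmly on a stop, handles parallel to x. Both levers move together: the clip centres itself in line with the fingers.
- clip_back (a point): middle of the flat back of the clip's throat, 5 mm ahead of its origin, 15 mm above its underside, 10 mm wide, 30 mm tall: the card's edge seats against it
- clip_left (a joint): angle of the left lever (rad): 0 = jaws shut (at rest, sprung), 0.35 = fully squeezed, jaws wide open
- clip_right (a joint): angle of the right lever (rad), always the same as the left: 0 = shut, 0.35 = wide open
- card_stand: Loose steel desk stand, 0.7 to 1 kg (slides if pushed with some 4 to 9 N), holding a stiff white upright card. Origin on the desk under the card; x along the card, z up. Card: x -45 to +105 mm, 3 mm thick, 10 to 85 mm above the desk. Base: x -5 to 100 mm, 60 mm wide, 10 high, slot rail 17 wide, 21 high. The card's free end at x = -45 overhangs the base, roughly towards the robot.
- card_edge (a point): middle of the card's free upright end edge, 47.5 mm above the desk; axes as the stand's. The open clip comes onto it moving along the stand's +x.
- stapler: bystander: stapler, 32 x 125 x 44 mm, origin at the centre of its underside
- note_block: bystander: block of sticky notes, 75 x 75 x 22 mm, origin at the centre of its underside
- mug: bystander: striped mug, 86 x 120 x 90 mm with its handle, origin at its underside
Not all that is in view belongs to the job. There is more than one size of the clip; the one meant has the size given above.

How it is judged:
By the outcome, as a careful person would: the job done as asked, in the order asked, and still so for the second after the job is handed in, while the arm keeps its last pose, push and grip.
It also fails if it takes over 42 s, if anything falls off the work surface, if the arm or the gripper's body presses on something with over 40 N, if the wrist force passes 120 N, or if a joint passes its speed limit or range.

### The arm

A 6-joint arm with a two-finger parallel gripper is mounted at the origin on a cart in front of the work surface, level with it; the furniture and walls round the work are solid. World frame = base frame: x ahead of the robot, y to its left, z up, the work surface at z = 0. Lengths are in m, angles in degrees, forces in N, time in s.
With the tool pointing down it reaches from about 0.375 to 0.9 m from the base axis. Payload 3.1 kg.
Tool frame: the origin (TCP) lies on the centre line of the jaws, within the pads' length; the fingertips stand 22 mm ahead of it and the grasp point (between the pads) lies 3 mm ahead of it; z points along the fingers, y is the line along which they close (so a half turn about z gives the same grasp; the last joint's range is limited). The gripper opens to 87 mm and grips with 3 to 60 N. Pads are 19 mm wide; open, the fingers measure 117 mm over their backs; the gripper's body (75 mm by 190 mm) begins 51 mm behind the grasp point.
Start: joints at [-79.211, 30.224, 82.088, -0, 67.689, -10.227], TCP at [0.224, -0.583, 0.245] pointing down, gripper open.
Joint ranges: [-176.69, 176.69], [-43.24, 126.21], [12.49, 139.97], [-82, 262], [0, 151.66], [-163.58, 163.58]. Speed limits (degrees/s): [159.86, 159.86, 180, 180, 180, 180].

### API

Orientations are given as a 3x3 rotation matrix whose columns are the frame's x, y, z axes.
In Python, from rig import * gives the robot as it stands.
- The arm moves only by the shell command python3 -m jog 'ROWS'. ROWS is text: rows parted by semicolons, each of 7 numbers parted by spaces: the shift along the tool's x, y, z in mm, then the turn, a rotation vector about the tool's x, y, z in rad, then the finger opening in mm, from 0 to 87. In form: tx ty tz ax ay az fingers; .... A call has 1 to 12 rows; each row shifts and turns the commanded pose from where the row before left it, along the tool's axes as they then stand; what a row does not reach is not made up. A row lasts 1/8 s, in which the tool goes at most 62.5 mm and 10.7 degrees, less where a joint would pass 70% of its speed; a pose out of reach is approached as far as the arm can. A call with a gripper value outside its range is refused whole. The fingers move at their own pace and stop on an object; the grip force is fixed at half the most. Time passes only in rows, so rows that do not move let the fingers close. It gives the time, the measured TCP pose, the force, the opening and the grip force at its end, in the units of the state.
- read_state(): the state, without advancing time (a new reading comes with each control period).
- capture(name): name is "scene" or "top"; returns a dict with "color" (384x512x3 uint8, red, green, blue), "camera_matrix" (3x3 intrinsics, pixels), "distortion" ([k1, k2, p1, p2, k3] as OpenCV has them; the pictures are not rectified), "R" (3x3) and "t" (3): a world point X has camera coordinates R X + t. Camera axes: x right, y down, z forward; pixel columns grow to the right and rows downward; lengths in m; the calibration is good to about 2 mm. A picture is of the moment at which its call begins. There is no depth.
- hand_in(): hands the job in; it is judged then, once.
Trained networks look in the newest picture that a camera, given by its name, has taken for a name from the list of things; names that differ only in an ending like _2 or _b are one class to them, and where a whole thing is asked for, a point or a joint stands for the part that bears it (a point fixed in the world has none). Each returns a list of dicts, best first, with "conf" (0 to 1); they miss things now and then, are a little off and sometimes report something else, mostly with a low value. They report only what shows in the picture. A call takes as long as a camera call. They do not tell look-alikes from the thing itself.
- find_in(camera, target): "at" ([x, y, z] in m, in world coordinates, good to about 4 mm: the middle of the surface that is visible of it).
- trace(camera, target): "pixels" (384x512 bool, what is visible of it).
- place_of(camera, target): "at" ([x, y, z] in m, in world coordinates, good to about 4 mm: a listed point, or the origin of a listed thing).
The state is a dict: "time_s": time; "joint_positions": joint angles; "qvel": joint speeds; "tau": joint torques, N m; "position": TCP position; "tcp_rot": TCP orientation; "force": force on the tool from outside, world axes, zero at the start; "moment": the same for the moment, N m; "opening": opening from 0.0 (shut) to 1.0 (fully open); "grasp_force": force on a finger pad.
Only numpy, scipy, OpenCV 4.12 (cv2) and the standard library are available. Lean on these libraries where they do the work, as an engineer would, in place of code of your own. Each camera call takes 0.05 s, during which the arm holds its last target. There are 200 camera calls.

## Working session

There is one attempt and no reset: what is moved stays moved. The work goes in short steps, Python scripts to look and compute and a shell command to move; the robot and the scene stay as the last step left them, time stands still between calls to the robot, and variables do not carry over. Pictures are saved under pics/ and viewed, at most 10 in all, crops included, and the job is handed in when it is done.

```bash
mkdir -p pics; cat > h.py <<'E'
from rig import *
import numpy as np, cv2
def snap(cam,fn):
    c=capture(cam); cv2.imwrite('pics/'+fn,c["color"][:,:,::-1]); return c
E
python3 - <<'E'
from h import *
for cam in ("scene","top"):
    c=snap(cam,cam+"0.png")
    print(cam,np.round(-c["R"].T@c["t"],3))
    for n in ("clip","clip_grip","clip_back","card_stand","card_edge","stapler","note_block","mug"):
        for f in (place_of,):
            print(n,[(np.round(d["at"],3).tolist(),round(d["conf"],2)) for d in f(cam,n)])
a=cv2.imread('pics/scene0.png');b=cv2.imread('pics/top0.png')
cv2.imwrite('pics/both0.png',cv2.resize(np.vstack([a,b]),None,fx=.78,fy=.78))
s=read_state();print(s["time_s"],s["position"],np.round(s["tcp_rot"],3),s["force"])
E
```

```text
scene [-0.106  0.463  0.784]
clip [([0.412, 0.032, -0.0], 0.75), ([0.53, 0.114, 0.004], 0.72), ([0.576, -0.003, 0.001], 0.67)]
clip_grip [([0.545, 0.0, 0.011], 0.76), ([0.456, 0.022, 0.017], 0.67)]
clip_back [([0.577, -0.004, 0.013], 0.75), ([0.408, 0.031, 0.019], 0.7), ([0.532, 0.112, 0.008], 0.59)]
card_stand [([0.557, 0.295, -0.001], 0.61)]
card_edge [([0.514, 0.294, 0.045], 0.94)]
stapler [([0.437, 0.501, -0.002], 0.59)]
note_block [([0.479, -0.197, -0.003], 0.59), ([0.578, -0.231, -0.001], 0.41)]
mug [([0.578, -0.231, -0.001], 0.59)]
top [0.397 0.14  1.424]
clip [([0.416, 0.03, -0.002], 0.63), ([0.533, 0.115, -0.001], 0.57), ([0.573, -0.007, -0.0], 0.43)]
clip_grip [([0.459, 0.019, 0.019], 0.7), ([0.544, -0.003, 0.015], 0.51), ([0.551, 0.116, 0.012], 0.44)]
clip_back [([0.405, 0.034, 0.025], 0.64), ([0.583, -0.003, 0.015], 0.49), ([0.529, 0.115, 0.009], 0.35)]
card_stand [([0.558, 0.293, -0.0], 0.87)]
card_edge [([0.515, 0.296, 0.045], 0.68), ([0.436, 0.505, -0.004], 0.38)]
stapler [([0.438, 0.505, -0.003], 0.8), ([0.583, -0.003, 0.011], 0.73), ([0.558, 0.292, -0.001], 0.71)]
note_block [([0.478, -0.195, -0.006], 0.74)]
mug [([0.58, -0.234, -0.006], 0.84)]
0.9 [ 0.22414536 -0.58339903  0.24455097] [[ 0.933  0.359 -0.   ]
 [ 0.359 -0.933 -0.   ]
 [-0.    -0.    -1.   ]] [ 0.88966685  0.24132352 -0.11526662]
```

View pics/top0.png

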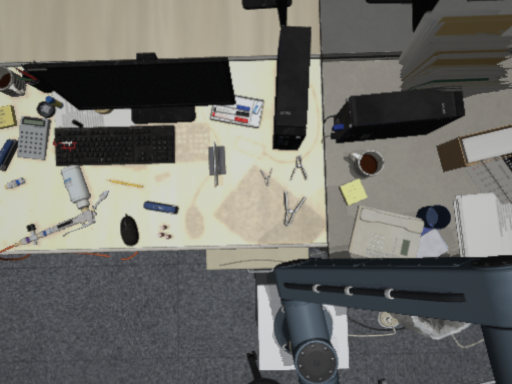

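View pics/scene0.png

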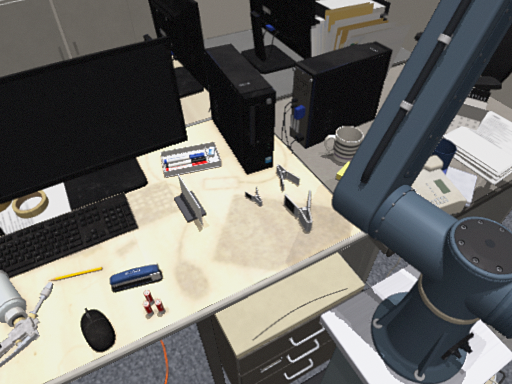

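The top picture shows three look-alike clips: small at (266,177), medium at (298,168) and large at (292,208). The card stand is at (216,165). The next step refines sizes and yaw.

```bash
cat >> h.py <<'E'
def ray(c,uv,z):
    p=cv2.undistortPoints(np.float64(uv).reshape(-1,1,2),c["camera_matrix"],np.array(c["distortion"])).reshape(-1,2)
    d=np.c_[p,np.ones(len(p))]@c["R"]; o=-c["R"].T@c["t"]
    return o+d*((z-o[2])/d[:,2])[:,None]
def near(cam,n,xy,r=.03):
    L=[d["at"] for d in place_of(cam,n) if np.hypot(*(np.array(d["at"])[:2]-xy))<r]
    return L[0] if L else None
E
python3 - <<'E'
from h import *
Q=dict(clip=(.575,-.004),clip_grip=(.545,-.001),clip_back=(.579,-.004),card_stand=(.557,.294),card_edge=(.514,.295))
R={k:[] for k in Q}
for cam in ("scene","top"):
    for i in range(4):
        c=capture(cam)
        for k,v in Q.items():
            a=near(cam,k,np.array(v),.02)
            if a is not None:R[k].append(a)
for k,v in R.items(): print(k,len(v),np.round(np.mean(v,0),4),np.round(np.std(v,0),4))
for cam in ("scene","top"):
    c=capture(cam)
    for t in ("clip","card_stand"):
        for d in trace(cam,t):
            m=np.argwhere(d["pixels"])[:,::-1]
            if len(m)<10: continue
            X=ray(c,m,0.03 if t=="clip" else .01)[:,:2]; mu=X.mean(0); e=np.linalg.eigh(np.cov((X-mu).T))[1][:,1]
            q=(X-mu)@e; print(cam,t,round(d["conf"],2),len(m),mu.round(3),"len",np.ptp(q).round(3),"wid",np.ptp((X-mu)@[-e[1],e[0]]).round(3),"ang",np.degrees(np.arctan2(e[1],e[0])).round(1))
    if cam=="top": A=cv2.resize(c["color"][130:230,195:325,::-1],None,fx=6,fy=6,interpolation=cv2.INTER_CUBIC)
cv2.imwrite('pics/z1.png',A)
E
```

```text
clip 8 [ 0.5759 -0.0035  0.0011] [0.0023 0.0017 0.001 ]
clip_grip 8 [ 0.5451 -0.0007  0.013 ] [0.0015 0.0025 0.0013]
clip_back 8 [ 0.5812 -0.0043  0.014 ] [0.0021 0.0011 0.0021]
card_stand 7 [ 0.556   0.2944 -0.0019] [0.0017 0.0017 0.0019]
card_edge 6 [0.5136 0.2962 0.0456] [0.0017 0.0011 0.0026]
scene clip 0.8 530 [0.415 0.04 ] len 0.147 wid 0.089 ang 163.8
scene clip 0.55 245 [ 0.559 -0.   ] len 0.105 wid 0.063 ang 174.0
scene clip 0.49 94 [0.52  0.126] len 0.061 wid 0.028 ang -158.5
scene card_stand 0.66 751 [0.61  0.293] len 0.206 wid 0.066 ang 177.5
top clip 0.73 101 [0.429 0.042] len 0.115 wid 0.06 ang -169.2
top card_stand 0.57 467 [0.599 0.297] len 0.133 wid 0.059 ang -178.3
```

View pics/z1.png

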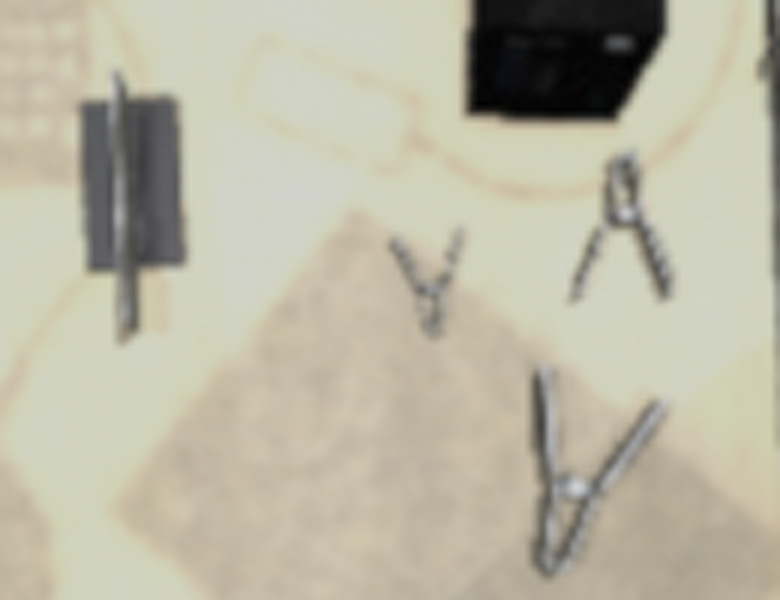

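The medium clip's jaws are at (623,155) in the crop and its handle ends at (573,300) and (668,295), pointing straight away from the robot. The card's top edge runs from (117,75) to (128,340). I convert these to world coordinates and work out the first move.

```bash
python3 - <<'E'
from h import *
from scipy.spatial.transform import Rotation as Ro
c=capture("top")
f=lambda p:np.array(p)/6+[195,130]-.4
for n,z,P in (("clip",.03,[(623,155),(573,300),(668,295)]),("cardtop",.085,[(117,75),(128,335)]),("base",.01,[(82,105),(90,270),(178,97),(185,265)]),("tower",0.3,[(470,112),(620,118)])):
    print(n,ray(c,[f(p) for p in P],z)[:,:2].round(4).tolist())
s=read_state();R=s["tcp_rot"];p=s["position"]
for yaw in (0,-4):
  T=Ro.from_euler('z',yaw,degrees=True).as_matrix()@np.diag([1,-1,-1.])
  print(yaw,(Ro.from_matrix(R.T@T)).as_rotvec().round(3))
print("shift in tool axes to above grip mm",(R.T@(np.array([.545,-.001,.12])-p)*1000).round(1), s["opening"],s["time_s"])
E
```

```text
clip [[0.6118, -0.0018], [0.5251, 0.0308], [0.5267, -0.0261]]
cardtop [[0.6576, 0.2956], [0.5061, 0.2918]]
base [[0.6543, 0.326], [0.5526, 0.3228], [0.6577, 0.2671], [0.5542, 0.2648]]
tower [[0.5931, 0.0993], [0.5883, 0.0266]]
0 [-0.     0.     0.367]
-4 [-0.     0.     0.437]
shift in tool axes to above grip mm [ 508.4 -428.6  124.6] 1.0002976183184074 3.65
```

```bash
python3 -m jog '20 -17 0 0 0 0 87; 40 -34 0 0 0 0 87; 48 -40 0 0 0 0 87; 48 -40 0 0 0 0 87; 48 -40 0 0 0 0 87; 48 -40 0 0 0 0 87; 48 -40 0 0 0 0 87; 48 -40 0 0 0 0 87; 48 -40 0 0 0 0 87; 48 -40 0 0 0 0 87; 40 -34 0 0 0 0 87; 20 -17 0 0 0 0 87'
cat > to.py <<'E'
# to.py x y z yaw : remaining shift in the tool's axes (mm) and turn (rad)
from h import *
import sys
from scipy.spatial.transform import Rotation as Ro
x,y,z,w=map(float,sys.argv[1:5])
s=read_state();R=np.array(s["tcp_rot"]);p=np.array(s["position"])
T=Ro.from_euler('z',w,degrees=True).as_matrix()@np.diag([1,-1,-1.])
print("shift",(R.T@(np.array([x,y,z])-p)*1000).round(1),"turn",Ro.from_matrix(R.T@T).as_rotvec().round(3),"shift after turn",(T.T@(np.array([x,y,z])-p)*1000).round(1))
print(s["time_s"],p.round(4),s["force"].round(2),np.round(s["moment"],2),round(s["opening"]*87,1),s["grasp_force"],np.round(s["joint_positions"],0))
E
python3 to.py .544 -.001 .12 -3
```

```text
time_s: 5.15
position: [0.5444, -0.006, 0.2447]
tcp_rot: [[0.932, 0.361, 0.001], [0.361, -0.932, 0.0], [0.001, 0.0, -1.0]]
force: [0.3, -1.1, -0.1]
opening: 0.997
grasp_force: 0.0
shift [  1.4  -4.9 124.7] turn [-0.    -0.001  0.422] shift after turn [ -0.6  -5.  124.7]
5.15 [ 0.5444 -0.006   0.2447] [ 0.28 -1.11 -0.07] [ 0.01 -0.05 -0.01] 86.7 0.0 [-12.  24.  94.   0.  62.  56.]
```

```bash
python3 -m jog '0 0 0 0 0 0.14 87; 0 0 0 0 0 0.14 87; 0 0 0 0 0 0.142 87; 0 0 40 0 0 0 87; 0 0 40 0 0 0 87; 0 0 35 0 0 0 87; 0 0 10 0 0 0 87; 0 0 0 0 0 0 87'
python3 to.py .544 -.001 .025 -3
python3 - <<'E'
from h import *
c=snap("scene","s2.png"); cv2.imwrite("pics/s2z.png",cv2.resize(cv2.imread("pics/s2.png")[100:300,130:400],None,fx=2.9,fy=2.9,interpolation=cv2.INTER_CUBIC))
E
```

```text
time_s: 6.15
position: [0.5434, -0.0088, 0.1195]
tcp_rot: [[0.998, -0.055, -0.0], [-0.055, -0.998, 0.0], [-0.0, -0.0, -1.0]]
force: [0.1, -0.6, 0.6]
opening: 0.998
grasp_force: 0.0
shift [ 0.2 -7.8 94.5] turn [-0.     0.    -0.003] shift after turn [ 0.2 -7.8 94.5]
6.15 [ 0.5434 -0.0088  0.1195] [ 0.09 -0.62  0.63] [ 0.01  0.01 -0.03] 86.9 0.0 [-13.  34. 100.   0.  46.  80.]
```

View pics/s2z.png

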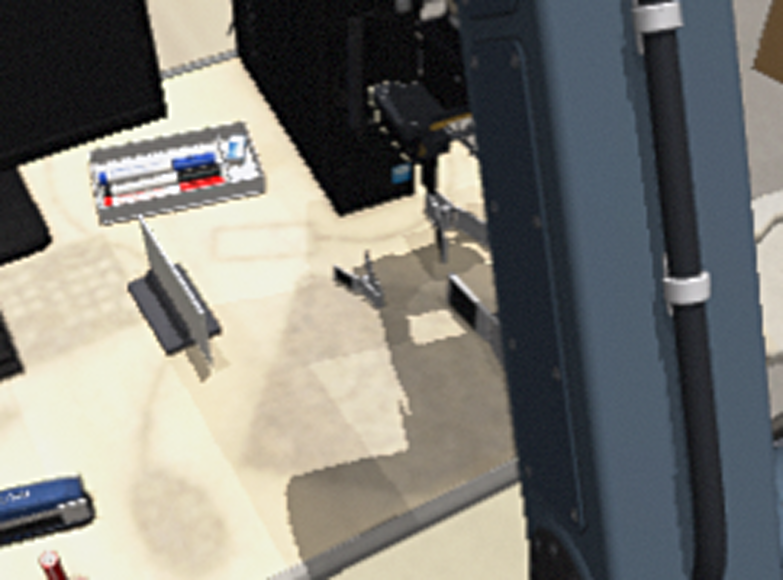

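The gripper's left finger shows at (435,200) over the clip. The gripper body runs along y and clears the tower. I go down now.

```bash
python3 -m jog '0 -7.8 30 0 0 0 87; 0 0 30 0 0 0 87; 0 0 20 0 0 0 87; 0 0 10 0 0 0 87; 0 0 4 0 0 0 87; 0 0 0 0 0 0 87'
python3 to.py .544 -.001 .025 -3
```

```text
time_s: 6.95
position: [0.5444, -0.001, 0.0263]
tcp_rot: [[0.998, -0.055, 0.001], [-0.055, -0.998, -0.0], [0.002, 0.0, -1.0]]
force: [0.3, 0.0, -0.2]
opening: 0.998
grasp_force: 0.0
shift [-0.4 -0.   1.3] turn [ 0.    -0.002 -0.003] shift after turn [-0.4 -0.   1.3]
6.95 [ 0.5444 -0.001   0.0263] [ 0.33  0.03 -0.19] [ 0.06  0.05 -0.04] 86.8 0.0 [-12.  44. 102.   0.  34.  81.]
```

Close on the handles, letting the fingers finish.

```bash
python3 -m jog '0 0 1 0 0 0 60; 0 0 0 0 0 0 50; 0 0 0 0 0 0 42; 0 0 0 0 0 0 30; 0 0 0 0 0 0 15; 0 0 0 0 0 0 0; 0 0 0 0 0 0 0; 0 0 0 0 0 0 0'
python3 to.py .544 -.001 .1 -3
```

```text
time_s: 7.95
position: [0.5437, -0.001, 0.0247]
tcp_rot: [[0.998, -0.055, 0.0], [-0.055, -0.998, -0.0], [0.0, 0.0, -1.0]]
force: [-2.4, -0.8, 2.8]
opening: 0.282
grasp_force: 30.0
shift [  0.3  -0.  -75.3] turn [ 0.    -0.    -0.003] shift after turn [  0.3  -0.  -75.3]
7.95 [ 0.5437 -0.001   0.0247] [-2.43 -0.77  2.81] [-0.04  0.18  0.02] 24.6 30.000590225681663 [-12.  44. 102.  -0.  34.  81.]
```

```bash
python3 -m jog '0 0 -5 0 0 0 0; 0 0 -15 0 0 0 0; 0 0 -25 0 0 0 0; 0 0 -25 0 0 0 0; 0 0 -10 0 0 0 0; 0 0 0 0 0 0 0; 0 0 0 0 0 0 0'
python3 to.py .40 .2945 .1 1.5
python3 - <<'E'
from h import *
for cam in("top","scene"):
    c=snap(cam,"l_%s.png"%cam)
    for n in("clip","clip_back","clip_grip"):
        print(cam,n,[(np.round(d["at"],3).tolist(),round(d["conf"],2)) for d in place_of(cam,n)])
a=cv2.imread("pics/l_top.png")[130:230,195:325];b=cv2.imread("pics/l_scene.png")[140:240,220:350]
cv2.imwrite("pics/l.png",cv2.resize(np.hstack([a,b]),None,fx=3.05,fy=3.05,interpolation=cv2.INTER_CUBIC))
E
```

```text
time_s: 8.82
position: [0.5431, -0.0008, 0.1039]
tcp_rot: [[0.998, -0.055, -0.001], [-0.055, -0.998, 0.0], [-0.001, -0.0, -1.0]]
force: [-0.2, -0.4, -1.9]
opening: 0.284
grasp_force: 30.0
shift [-159.2 -286.9    4.2] turn [-0.     0.001 -0.081] shift after turn [-135.4 -298.9    3.9]
8.825 [ 0.5431 -0.0008  0.1039] [-0.2  -0.42 -1.86] [ 0.06  0.02 -0.01] 24.7 29.99982424895279 [-12.  36. 101.   0.  44.  81.]
top clip [([0.536, 0.114, 0.0], 0.53)]
top clip_back [([0.529, 0.119, 0.011], 0.44)]
top clip_grip [([0.555, 0.114, 0.011], 0.51)]
scene clip [([0.412, 0.034, 0.003], 0.74), ([0.583, 0.001, 0.08], 0.63), ([0.533, 0.116, 0.0], 0.45)]
scene clip_back [([0.408, 0.031, 0.018], 0.55), ([0.585, -0.007, 0.091], 0.51), ([0.532, 0.112, 0.009], 0.41)]
scene clip_grip [([0.457, 0.021, 0.016], 0.76), ([0.552, -0.0, 0.09], 0.48), ([0.553, 0.117, 0.01], 0.43)]
```

View pics/l.png

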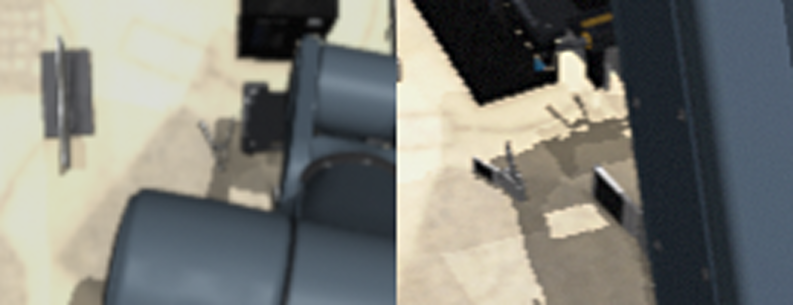

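The clip is held and lifted at about z 0.08. In the scene crop the jaws are partly visible at (570,110). I carry it to a standoff in front of the card's edge.

```bash
python3 -m jog '-9 -17 0 0 0 0 0; -17 -34 0 0 0 0 0; -22 -42 0 0 0 0 0; -23 -43 0 0 0 0 0; -23 -43 0 0 0 0 0; -23 -43 0 0 0 0 0; -17 -34 0 0 0 0 0; -12 -22 0 0 0 0 0; -5 -9 0 0 0 0 0; 0 0 0 0 0 -0.081 0; 0 0 0 0 0 0 0; 0 0 0 0 0 0 0'
python3 to.py .408 .2945 .06 1.5
python3 - <<'E'
from h import *
for cam in("top","scene"):
    c=snap(cam,"m_%s.png"%cam)
    for n in("clip","clip_back","clip_grip","card_edge","card_stand"):
        print(cam,n,[(np.round(d["at"],3).tolist(),round(d["conf"],2)) for d in place_of(cam,n)])
a=cv2.imread("pics/m_top.png")[130:230,165:295];b=cv2.imread("pics/m_scene.png")[150:250,130:260]
cv2.imwrite("pics/m.png",cv2.resize(np.hstack([a,b]),None,fx=3.05,fy=3.05,interpolation=cv2.INTER_CUBIC))
E
```

```text
time_s: 10.72
position: [0.4088, 0.2936, 0.1046]
tcp_rot: [[1.0, 0.024, -0.0], [0.024, -1.0, -0.0], [-0.0, 0.0, -1.0]]
force: [-0.1, 1.2, -1.6]
opening: 0.281
grasp_force: 30.0
shift [-0.8 -0.9 44.6] turn [ 0.     0.    -0.002] shift after turn [-0.8 -0.9 44.6]
10.725 [0.4088 0.2936 0.1046] [-0.08  1.19 -1.57] [ 0.05 -0.03  0.01] 24.5 29.99980542459525 [ 23.  34. 106.  -0.  40. 112.]
top clip [([0.414, 0.034, 0.0], 0.64), ([0.534, 0.117, 0.001], 0.48)]
top clip_back [([0.406, 0.032, 0.021], 0.75), ([0.53, 0.117, 0.01], 0.46)]
top clip_grip [([0.456, 0.02, 0.022], 0.69), ([0.553, 0.114, 0.01], 0.45)]
top card_edge [([0.515, 0.297, 0.048], 0.86)]
top card_stand []
scene clip [([0.532, 0.114, 0.002], 0.51), ([0.448, 0.296, 0.081], 0.45)]
scene clip_back [([0.45, 0.294, 0.092], 0.39)]
scene clip_grip [([0.418, 0.299, 0.094], 0.6), ([0.557, 0.114, 0.01], 0.41)]
scene card_edge []
scene card_stand [([0.554, 0.293, -0.002], 0.56)]
```

View pics/m.png

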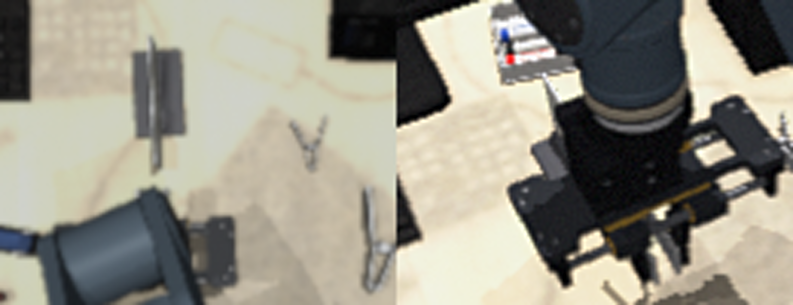

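Both views show the gripper just short of the card, with the card edge at (157,168) in the left crop. The clip is in line, so I go down to card mid-height and then forward.

```bash
python3 -m jog '0 0 15 0 0 0 0; 0 0 20 0 0 0 0; 0 0 10 0 0 0 0; 0 0 0 0 0 0 0; 10 0 0 0 0 0 0; 12 0 0 0 0 0 0; 12 0 0 0 0 0 0; 8 0 0 0 0 0 0; 6 0 0 0 0 0 0; 3 0 0 0 0 0 0; 0 0 0 0 0 0 0; 0 0 0 0 0 0 0'
python3 to.py .472 .295 .06 1.5
python3 - <<'E'
from h import *
for cam in("top","scene"):
    c=snap(cam,"n_%s.png"%cam)
    for n in("clip","clip_back","clip_grip","card_edge","card_stand"):
        print(cam,n,[(np.round(d["at"],3).tolist(),round(d["conf"],2)) for d in place_of(cam,n)])
a=cv2.imread("pics/n_top.png")[130:230,165:295];b=cv2.imread("pics/n_scene.png")[150:250,130:260]
cv2.imwrite("pics/n.png",cv2.resize(np.hstack([a,b]),None,fx=3.05,fy=3.05,interpolation=cv2.INTER_CUBIC))
E
```

```text
time_s: 12.82
position: [0.4593, 0.2952, 0.0595]
tcp_rot: [[1.0, 0.026, -0.001], [0.026, -1.0, -0.0], [-0.001, 0.0, -1.0]]
force: [-0.2, -0.9, -1.1]
opening: 0.284
grasp_force: 30.0
shift [12.7  0.6 -0.5] turn [ 0.     0.001 -0.   ] shift after turn [12.7  0.6 -0.5]
12.825 [0.4593 0.2952 0.0595] [-0.16 -0.91 -1.12] [-0.05  0.05  0.04] 24.7 29.999870324973017 [ 21.  41. 101.   0.  38. 110.]
top clip [([0.414, 0.033, -0.001], 0.71), ([0.536, 0.114, -0.0], 0.5)]
top clip_back [([0.404, 0.033, 0.022], 0.64), ([0.53, 0.117, 0.012], 0.46)]
top clip_grip [([0.457, 0.018, 0.017], 0.64), ([0.552, 0.116, 0.012], 0.46), ([0.579, -0.234, -0.002], 0.46)]
top card_edge [([0.515, 0.296, 0.048], 0.84)]
top card_stand [([0.556, 0.292, -0.0], 0.77)]
scene clip [([0.501, 0.297, 0.035], 0.44)]
scene clip_back [([0.502, 0.295, 0.046], 0.65), ([0.531, 0.113, 0.008], 0.43)]
scene clip_grip [([0.466, 0.296, 0.045], 0.67), ([0.554, 0.116, 0.008], 0.63)]
scene card_edge []
scene card_stand []
```

View pics/n.png

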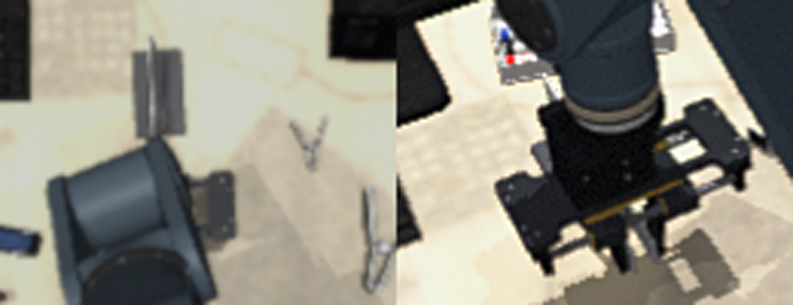

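No contact yet and the stand is undisturbed. I creep forward, watching the force.

```bash
for i in 1; do python3 -m jog '1 0 0 0 0 0 0; 1 0 0 0 0 0 0; 1 0 0 0 0 0 0; 1 0 0 0 0 0 0; 1 0 0 0 0 0 0; 0 0 0 0 0 0 0; 0 0 0 0 0 0 0'; done
python3 - <<'E'
from h import *
F=[]
for i in range(6): capture("top"); F.append(read_state()["force"])
print(np.round(F,2), np.mean(F,0).round(2))
E
```

```text
time_s: 14.3
position: [0.4647, 0.2954, 0.0595]
tcp_rot: [[1.0, 0.026, -0.0], [0.026, -1.0, -0.0], [-0.0, 0.0, -1.0]]
force: [0.9, -0.6, -0.8]
opening: 0.28
grasp_force: 30.0
[[-0.28  0.27 -0.73]
 [-0.12  0.42 -1.12]
 [ 0.39  0.96 -0.74]
 [ 1.38  0.23 -2.13]
 [ 0.47  0.39 -1.62]
 [ 0.23  0.36 -0.63]] [ 0.34  0.44 -1.16]
```

```bash
cat > f.py <<'E'
from h import *
F=[]
for i in range(6): capture("top"); F.append(read_state()["force"])
print("F",np.mean(F,0).round(2),"x",read_state()["position"].round(4),read_state()["time_s"])
E
python3 -m jog '1 0 0 0 0 0 0; 0.5 0 0 0 0 0 0; 0.5 0 0 0 0 0 0; 0 0 0 0 0 0 0' | grep -E "force|pos"; python3 f.py
```

```text
position: [0.4669, 0.2955, 0.0596]
force: [0.1, 0.9, 0.2]
grasp_force: 30.0
F [-0.26 -0.03 -0.93] x [0.4668 0.2955 0.0596] 15.4
```

```bash
python3 -m jog '0.5 0 0 0 0 0 0; 0.5 0 0 0 0 0 0; 0 0 0 0 0 0 0' | grep -E "force|pos"; python3 f.py
```

```text
position: [0.4679, 0.2955, 0.0596]
force: [-0.4, 0.5, -1.0]
grasp_force: 30.0
F [ 0.19 -0.4  -1.14] x [0.4678 0.2955 0.0596] 16.075
```

```bash
python3 -m jog '0.5 0 0 0 0 0 0; 0.5 0 0 0 0 0 0; 0 0 0 0 0 0 0' | grep -E "force|pos"; python3 f.py
```

```text
position: [0.4689, 0.2955, 0.0596]
force: [-0.4, 0.1, -0.8]
grasp_force: 30.0
F [ 0.13  0.08 -0.84] x [0.4688 0.2955 0.0596] 16.75
```

```bash
python3 -m jog '0.5 0 0 0 0 0 0; 0.5 0 0 0 0 0 0; 0 0 0 0 0 0 0' | grep -E "force|pos"; python3 f.py
```

```text
position: [0.4699, 0.2955, 0.0596]
force: [0.2, -0.3, -1.8]
grasp_force: 30.0
F [ 0.03 -0.25 -1.06] x [0.4697 0.2955 0.0596] 17.425
```

```bash
python3 -m jog '0.5 0 0 0 0 0 0; 0.5 0 0 0 0 0 0; 0 0 0 0 0 0 0' | grep -E "force|pos"; python3 f.py
```

```text
position: [0.4702, 0.2955, 0.0595]
force: [-1.8, -1.0, -0.9]
grasp_force: 30.0
F [-2.37  0.15 -0.25] x [0.4702 0.2955 0.0595] 18.1
```

```bash
python3 - <<'E'
from h import *
c=snap("top","e_top.png")
a=cv2.imread("pics/n_top.png")[130:200,195:265];b=cv2.imread("pics/e_top.png")[130:200,195:265]
print("diff",np.abs(a[:40].astype(int)-b[:40]).mean())
for n in ("card_edge","card_stand"): print(n,place_of("top",n)[:1])
capture("scene")
for n in ("clip_back","clip_grip","card_edge"): print(n,[(np.round(d["at"],3),d["conf"]) for d in place_of("scene",n)][:2])
s=c2=snap("scene","e_scene.png")
b2=cv2.imread("pics/e_scene.png")[165:235,165:235]
cv2.imwrite("pics/e.png",cv2.resize(np.hstack([b,b2]),None,fx=5.6,fy=5.6,interpolation=cv2.INTER_CUBIC))
E
python3 f.py
```

```text
diff 0.7979761904761905
card_edge [{'at': [0.5152, 0.2967, 0.0474], 'conf': 0.74}]
card_stand [{'at': [0.5548, 0.2923, -0.0013], 'conf': 0.87}]
clip_back [(array([0.516, 0.296, 0.049]), 0.67), (array([0.533, 0.112, 0.012]), 0.55)]
clip_grip [(array([0.554, 0.117, 0.009]), 0.48), (array([0.476, 0.299, 0.047]), 0.41)]
card_edge []
F [-3.77  0.52 -0.35] x [0.4703 0.2955 0.0595] 18.8
```

View pics/e.png

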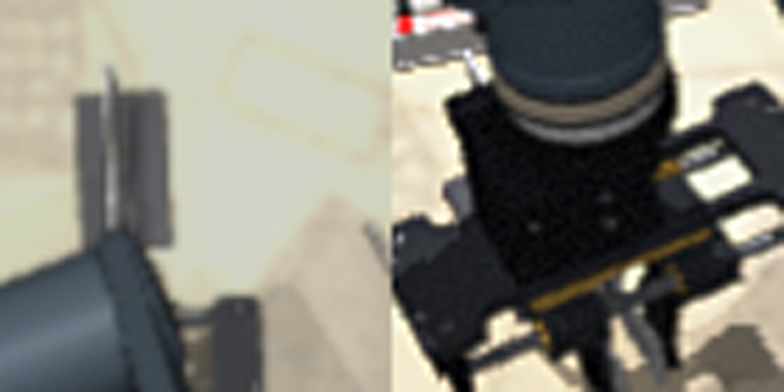

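The stand has not moved and the clip's back is on the card's edge at x ≈ 0.515. The force has crept to 3.8 N, so I ease off slightly.

```bash
python3 -m jog '-0.3 0 0 0 0 0 0; 0 0 0 0 0 0 0; 0 0 0 0 0 0 0' | grep -E "force|pos"; python3 f.py; python3 f.py
```

```text
position: [0.4703, 0.2955, 0.0595]
force: [-4.5, 0.0, -1.2]
grasp_force: 30.0
F [-4.39  0.34 -0.71] x [0.4703 0.2955 0.0595] 19.475
F [-4.33  0.07 -1.02] x [0.4704 0.2955 0.0595] 19.775
```

```bash
python3 -m jog '-0.3 0 0 0 0 0 0; 0 0 0 0 0 0 0; 0 0 0 0 0 0 0' | grep -E "force|pos"; python3 f.py; python3 f.py
```

```text
position: [0.4704, 0.2955, 0.0595]
force: [-4.3, -0.1, -2.5]
grasp_force: 30.0
F [-3.38 -0.19 -2.16] x [0.4704 0.2956 0.0596] 20.45
F [-2.85 -0.51 -2.05] x [0.4704 0.2956 0.0596] 20.75
```

```bash
python3 -m jog '0 0 0 0 0 0 0; 0 0 0 0 0 0 0; 0 0 0 0 0 0 0; 0 0 0 0 0 0 0' | grep -E "force|pos"; python3 f.py; python3 f.py
```

```text
position: [0.4704, 0.2956, 0.0596]
force: [-1.8, -0.9, -1.4]
grasp_force: 30.0
F [-2.08 -0.13 -1.64] x [0.4704 0.2956 0.0596] 21.55
F [-1.69 -0.46 -1.81] x [0.4704 0.2956 0.0596] 21.85
```

```bash
python3 -m jog '0.25 0 0 0 0 0 0; 0 0 0 0 0 0 0; 0 0 0 0 0 0 0; 0 0 0 0 0 0 0' | grep -E "force|pos"; python3 f.py; python3 f.py; python3 f.py
```

```text
position: [0.4704, 0.2956, 0.0596]
force: [-1.5, 0.1, -0.9]
grasp_force: 30.0
F [-2.18  0.24 -0.48] x [0.4704 0.2956 0.0596] 22.65
F [-1.9  -0.14 -0.19] x [0.4704 0.2956 0.0596] 22.95
F [-1.99  0.11 -0.35] x [0.4704 0.2956 0.0595] 23.25
```

The push is steady at a light 2 N, so I hand in.

```bash
python3 -c "
from rig import *
print(hand_in())"
```

```text
the job is handed in; nothing more can be done
None
```

I handed the job in at about 23 s: the clip is held open around the card's end, level and clear of the desk, with its back pressing the card edge at a steady 2 N, and the stand shows no movement; the card's midway position in the jaws rests on measured positions, because the gripper hid it from both cameras.

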